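# Sweep used bottle caps into the catch tray

## Robot

A 7-joint arm with a two-finger parallel gripper is mounted at the origin on the work surface. World frame = base frame: x ahead of the robot, y to its left, z up, the work surface at z = 0. Lengths are in m, angles in rad, forces in N, time in s.
With the tool pointing down it reaches from about 0.425 to 0.95 m from the base axis. Payload 4.7 kg.
Tool frame: the origin (TCP) lies on the centre line of the jaws, within the pads' length; the fingertips stand robot.nose_length ahead of it and the grasp point (between the pads) lies 8 mm behind it (robot.nose_length is the distance from the TCP to the fingertips, in m); z points along the fingers, y is the line along which they close (so a half turn about z gives the same grasp; the last joint's range is limited). The gripper opens to 85 mm and grips with 20 to 120 N. Pads are 22 mm wide; open, the fingers measure 114 mm over their backs; the gripper's body (76 mm by 85 mm) begins 54 mm behind the grasp point. The pads swing forward as they close: fully open they stand 13 mm farther back than shut.
Start: joints at [1.32, 0.469, -0.049, 1.532, 0.024, 1.141, -0.082], TCP at [0.149, -0.658, 0.242] pointing down, gripper open.
Joint ranges: [-2.59, 2.59], [-0.33, 1.99], [-1.39, 1.29], [0.1, 2.45], [-1.04, 4.18], [0.21, 1.99], [-2.66, 2.66]. Speed limits (rad/s): [2.57, 2.57, 3.14, 3.14, 3.14, 3.14, 3.14].

## Interface

Orientations are given as [roll, pitch, yaw] about the fixed x, y, z axes, in that order (R = Rz(yaw) Ry(pitch) Rx(roll)).
In Python, from plant import robot gives the robot as it stands. Calls block until the motion is done:
- robot.goto(position, orientation): joint-space move of the TCP to a pose.
- robot.move_straight(position, vel=0.15, attitude=None, contact_N=None): straight line of the TCP; attitude=None keeps the orientation; vel is the mean speed in m/s. With contact_N (N) it stops when the force on the tool has changed by that much, and returns True; else False.
- robot.move_joints(angles): joint-space move.
- robot.grip(opening, strength=None): opening from 0.0 (shut) to 1.0 (fully open); strength is the grip in N (None keeps the last); returns when the fingers have stopped.
- robot.sleep(seconds).
- robot.inverse_kinematics(position, orientation): joint angles nearest the present ones, or None.
- robot.sense(): the state.
- robot.grab_frame(name): name is "scene" or "side" or "wrist"; returns a dict with "image" (480x640x3 uint8, red, green, blue), "range_z" (480x640 float32, m along the optical axis (not along the pixel's ray), 0 where there is no reading), "fx", "fy", "cx", "cy" (pixels), "R" (3x3) and "t" (3): a world point X has camera coordinates R X + t. Camera axes: x right, y down, z forward; pixel columns grow to the right and rows downward; lengths in m; the calibration is good to about 2 mm. The wrist camera is an equidistant fisheye: a pixel r from the principal point sees the ray r / f radians off the axis. A picture is of the moment at which its call begins.
A pose or a line that the arm cannot do raises robot.IKError and nothing moves.
- robot.close_job(): hands the job in; it is judged then, once.
The state is a dict: "t": time; "joint_pos": joint angles; "joint_velocities": joint speeds; "effort": joint torques, N m; "tcp_pos": TCP position; "tcp_rot": TCP orientation; "wrist_force": force on the tool from outside, world axes, zero at the start; "torque": the same for the moment, N m; "opening": opening from 0.0 (shut) to 1.0 (fully open); "gripper_force": force on a finger pad.
Only numpy, scipy, OpenCV 4.12 (cv2) and the standard library are available. Lean on these libraries where they do the work, as an engineer would, in place of code of your own. Each camera call takes 0.05 s, during which the arm holds its last target. There are 200 camera calls.

## Task

Clear the prep board: with your fingertips, sweep the three loose white screw caps along the board and over its open end so that they drop into the steel catch tray there. Push them only: do not pick any cap up. Leave the little capped jar standing where it is on the board, and do not disturb the beaker and the wash bottle on the bench.

Things in the scene. Friction and masses are not known exactly. Their poses are not given: they have to be found in the camera images.
- board: Fixed raised prep board, flat brown top 256 mm along its x, 260 mm along its y, 55 mm above the bench. Origin: centre of the underside, at bench level; z up. Its long edges (x = -128 and +128 mm) carry rims 8 mm thick, 8 mm high. The ends (y = +130, -130 mm) have none; the steel catch tray stands against the y = -130 mm end, full width: things pushed over that edge fall in.
- tray (a point): Centre of the inner floor of the fixed, open-topped steel catch tray: board x = 0, y = -182 mm, 4 mm above the bench; axes as the board. Inside it is 248 mm along x and 96 mm along y (board y = -134 to -230 mm). Side and outer walls are 4 mm thick, 65 mm high (10 mm above the board top); the wall next to the board is 45 mm high (10 mm below the top).
- cap_a: Loose white plastic screw cap lying flat on the board: ribbed disc 38 mm across, 20 mm high, 14 to 28 g; slides easily. Origin: centre of its underside. At the start caps and jar each have their own lane along board y, lanes about 58 mm apart (some mm of scatter), in any order, at board y = -40 to +70 mm.
- cap_b: Loose white plastic screw cap lying flat on the board: ribbed disc 38 mm across, 20 mm high, 14 to 28 g; slides easily. Origin: centre of its underside. At the start caps and jar each have their own lane along board y, lanes about 58 mm apart (some mm of scatter), in any order, at board y = -40 to +70 mm.
- cap_c: Loose white plastic screw cap lying flat on the board: ribbed disc 38 mm across, 20 mm high, 14 to 28 g; slides easily. Origin: centre of its underside. At the start caps and jar each have their own lane along board y, lanes about 58 mm apart (some mm of scatter), in any order, at board y = -40 to +70 mm.
- jar: Small round amber glass jar with a cap of the same white plastic, 36 mm across, 50 mm tall, 80 g, standing loose on the board in one of the four lanes. Stays where it is. Origin: centre of its underside.
- beaker: Clear plastic beaker, 90 mm across the rim, 110 mm tall, standing loose on the bench off the board's y = +130 mm end. Stays. Origin: centre of its underside.
- wash_bottle: White wash bottle with a blue cap and bent spout, 60 mm across, 190 mm tall over the spout, standing loose on the bench beyond the tray. Stays. Origin: centre of its underside.

How it is judged:
At the end, for the whole second after the job is handed in: All three caps lie at rest inside the catch tray (each cap's origin between its walls and less than 45 mm above its floor), the jar upright within 15 mm of where it began, the beaker and the wash bottle upright within 20 mm of where they began (x of cap_a in the frame of tray between -0.125 and 0.125 m and y of cap_a in the frame of tray between -0.05 and 0.052 m and z of each of cap_a, cap_b, cap_c in the frame of tray below 0.045 m and linear speed of each of cap_a, cap_b, cap_c below 0.02 m/s and x of cap_b in the frame of tray between -0.125 and 0.125 m and y of cap_b in the frame of tray between -0.05 and 0.052 m and x of cap_c in the frame of tray between -0.125 and 0.125 m and y of cap_c in the frame of tray between -0.05 and 0.052 m and distance of jar from where it was at the start of the episode below 0.015 m and angle between each of jar, beaker, wash_bottle's own z axis and vertical below 0.1 rad and distance of each of beaker, wash_bottle from where it was at the start of the episode below 0.02 m); the robot touches nothing.
It fails at once if a cap was lifted: its origin rose more than 25 mm above the board's top (height (world z) of any of cap_a, cap_b, cap_c above 0.08 m).
It fails at once if the jar was shifted more than 15 mm, lifted or tipped (distance of jar from where it was at the start of the episode above 0.015 m or angle between jar's own z axis and vertical above 0.3 rad).
It fails at once if the beaker or the wash bottle was shifted more than 20 mm or tipped (distance of any of beaker, wash_bottle from where it was at the start of the episode above 0.02 m or angle between any of beaker, wash_bottle's own z axis and vertical above 0.3 rad).
It also fails if it takes over 51 s, if anything falls off the work surface, if the arm or the gripper's body presses on something with over 40 N, if the wrist force passes 120 N, or if a joint passes its speed limit or range.

## Working session

There is one attempt and no reset: what is moved stays moved. The work goes in short steps, each a Python script; the robot and the scene stay as the last script left them, time stands still between calls to the robot, and variables do not carry over. Pictures are saved under pics/ and viewed, at most 10 in all, crops included, and the job is handed in when it is done.

```bash
mkdir -p pics; python3 - <<'E'
from plant import robot
import cv2,numpy as np
ims=[]
for n in ("scene","side"):
    f=robot.grab_frame(n); np.savez(f"{n}.npz",**f); cv2.imwrite(f"pics/{n}0.png",f["image"][:,:,::-1])
s=robot.sense();print(s["t"],s["tcp_pos"],s["tcp_rot"],robot.nose_length)
E
```

```text
0.1 [ 0.14838767 -0.65796701  0.24134815] [-3.13980881e+00  6.50179290e-05  2.21840288e-01] 0.011
```

View pics/scene0.png

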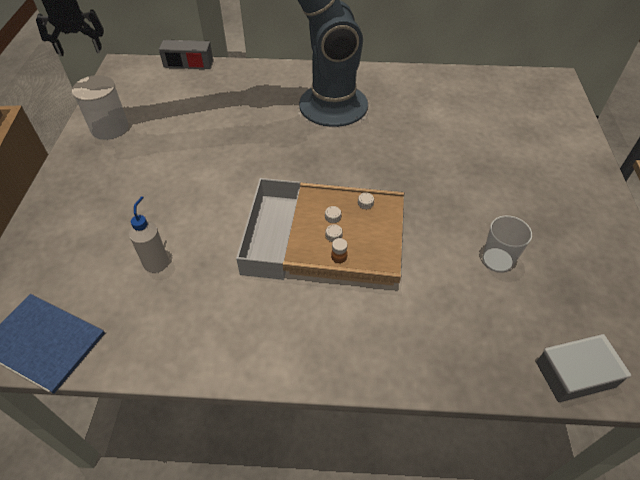

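View pics/side0.png

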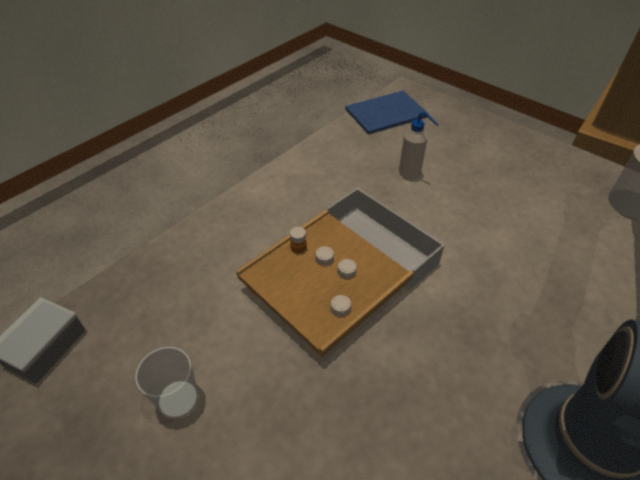

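The scene view shows caps at about (366,200), (333,214) and (334,232), with the jar at (340,250). The tray is on the left and the beaker on the right at (505,245). The side view agrees. Next I deproject these points.

```bash
cat > m.py <<'E'
import numpy as np,cv2
def cloud(f):
    v,u=np.mgrid[:480,:640]; z=f["range_z"]
    P=np.stack([(u-f["cx"])/f["fx"]*z,(v-f["cy"])/f["fy"]*z,z],-1)
    return (P-f["t"])@f["R"]
def blobs(f):
    X=cloud(f); hsv=cv2.cvtColor(f["image"],cv2.COLOR_RGB2HSV)
    ok=f["range_z"]>0
    m=(hsv[...,1]<70)&(hsv[...,2]>110)&(X[...,2]>.064)&(X[...,2]<.12)&ok
    n,l,st,c=cv2.connectedComponentsWithStats(m.astype(np.uint8))
    out=[]
    for i in range(1,n):
        if st[i,4]<25: continue
        p=X[l==i]; zt=np.percentile(p[:,2],80); q=p[p[:,2]>zt-.006]
        out.append((c[i].round(),st[i,4],(q[:,:2].min(0)+q[:,:2].max(0))/2,q[:,:2].max(0)-q[:,:2].min(0),zt))
    return out
E
python3 - <<'E'
from m import *
np.set_printoptions(precision=4,suppress=True)
for n in("scene","side"):
    f=dict(np.load(n+".npz")); X=cloud(f); print(n,"cam",-f["R"].T@f["t"])
    for b in blobs(f): print(*b)
    hsv=cv2.cvtColor(f["image"],cv2.COLOR_RGB2HSV)
    m=(hsv[...,1]>110)&(hsv[...,0]<25)&(X[...,2]>.045)&(X[...,2]<.075)&(f["range_z"]>0)&(np.linalg.norm(X[...,:2],axis=-1)<1.2)
    m=cv2.morphologyEx(m.astype(np.uint8),cv2.MORPH_OPEN,np.ones((3,3)))
    k,l,st,c=cv2.connectedComponentsWithStats(m); i=1+st[1:,4].argmax(); p=X[l==i]
    r=cv2.minAreaRect(p[:,:2].astype(np.float32)*1000); print("board",r,cv2.boxPoints(r).tolist(),np.median(p[:,2]))
    m=(X[...,2]>.008)&(X[...,2]<.25)&(np.linalg.norm(X[...,:2],axis=-1)<1.2)&(X[...,0]>.2)&(f["range_z"]>0)
    k,l,st,c=cv2.connectedComponentsWithStats(m.astype(np.uint8))
    for i in range(1,k):
        if st[i,4]>150: p=X[l==i]; print("obj",c[i].round(),p.min(0),p.max(0))
E
```

```text
scene cam [1.3159 0.03   0.964 ]
[192.  48.] 59 [-0.185  -0.4698] [0.028  0.0941] 0.07310737815488487
[279. 180.] 66 [ 0.4077 -0.1215] [0.0163 0.1012] 0.06775025906929276
[256. 192.] 34 [ 0.4552 -0.1739] [0.0715 0.0093] 0.06721167333032806
[366. 198.] 145 [0.4653 0.0954] [0.0388 0.036 ] 0.07765703548679519
[333. 212.] 156 [0.5147 0.0175] [0.0375 0.0357] 0.07767454716871976
[244. 241.] 107 [ 0.5867 -0.1708] [0.1451 0.0408] 0.06778288537016071
[509. 228.] 319 [0.5793 0.4112] [0.0903 0.0892] 0.11122769255945845
[334. 231.] 166 [0.5723 0.0221] [0.0372 0.0347] 0.07748129285260354
[144. 238.] 64 [ 0.6441 -0.3897] [0.0407 0.0535] 0.11933762045895448
[339. 244.] 154 [0.634  0.0357] [0.0335 0.0304] 0.10674326768024073
[500. 252.] 115 [0.6134 0.3917] [0.0199 0.0281] 0.08111844780752811
[269. 261.] 48 [ 0.6594 -0.1168] [0.0093 0.0577] 0.06738252653731916
[578. 346.] 42 [0.8335 0.5124] [0.0391 0.026 ] 0.06539275606321278
[558. 352.] 38 [0.8475 0.4686] [0.0176 0.0243] 0.06554441391644385
board ((548.2545776367188, 51.082298278808594), (258.7074279785156, 255.48336791992188), 85.75868225097656) [[
[... 916 characters left out ...]
0.0884] 0.11038612231406368
[176. 395.] 440 [0.5404 0.4183] [0.0134 0.0449] 0.10403054678876628
board ((545.0208129882812, 49.950958251953125), (264.5072021484375, 259.3290710449219), 85.57782745361328) [[405.544921875, -71.9111557006836], [664.1019287109375, -91.90668487548828], [684.4967041015625, 171.81307983398438], [425.939697265625, 191.80859375]] 0.05467227480746495
obj [627.  79.] [ 0.2704 -1.0941  0.0081] [ 0.3755 -1.0664  0.2329]
obj [396. 125.] [ 0.5801 -0.7017  0.008 ] [ 0.9562 -0.3586  0.19  ]
obj [334. 272.] [ 0.3997 -0.1913  0.008 ] [0.6835 0.1905 0.1077]
obj [ 38. 338.] [0.7949 0.4448 0.008 ] [0.9199 0.5941 0.0662]
obj [167. 381.] [0.5337 0.3665 0.0081] [0.6228 0.4549 0.1124]
```

```bash
cat > sweep.py <<'E'
from m import *
from plant import robot
C=np.array([.547,.0505]); a=np.radians(-4.3)
ex=np.array([np.cos(a),np.sin(a)]); ey=np.array([-np.sin(a),np.cos(a)])
tob=lambda p:np.array([(p-C)@ex,(p-C)@ey])
tow=lambda b,z:[*(C+b[0]*ex+b[1]*ey),z]
ORI=[np.pi,0,np.pi/2+a]
def sweep(bx,by,zp=.071,zt=.14):
    robot.goto(tow((bx,by+.044),zt),ORI)
    hit=robot.move_straight(tow((bx,by+.044),zp),vel=.12,contact_N=8)
    if hit: print("touched on descent",robot.sense()["tcp_pos"]); robot.move_straight(tow((bx,by+.044),zt)); return
    robot.move_straight(tow((bx,-.140),zp),vel=.10)
    s=robot.sense(); print("t",s["t"],"F",s["wrist_force"],s["tcp_pos"],s["opening"])
    robot.move_straight(tow((bx,-.140),zt),vel=.15)
E
python3 - <<'E'
from sweep import *
np.set_printoptions(precision=4,suppress=True)
for p in [(.4643,.0956),(.5135,.018),(.5704,.0226),(.6337,.0363)]: print(tob(np.array(p)))
s=robot.sense()
robot.move_straight([s["tcp_pos"][0],s["tcp_pos"][1],.30],vel=.2)
robot.grip(.25)
b=tob(np.array((.4643,.0956)))
robot.goto(tow((b[0],b[1]+.044),.25),ORI)
sweep(*b)
f=robot.grab_frame("scene"); cv2.imwrite("pics/s1.png",cv2.resize(f["image"][140:300,200:440,::-1],None,fx=3,fy=3))
f=robot.grab_frame("side")
for x in blobs(f): print(*x)
print(robot.sense()["t"])
E
```

```text
[-0.0858  0.0388]
[-0.031  -0.0349]
[ 0.0254 -0.0261]
[ 0.0875 -0.0077]
t 7.8 F [-0.2912 -0.8867  0.5186] [ 0.451  -0.0822  0.071 ] 0.2522708985385016
[297. 232.] 141 [0.6333 0.037 ] [0.0336 0.0305] 0.10558372842468984
[437. 249.] 28 [ 0.4074 -0.1487] [0.0128 0.0498] 0.06594689777355901
[324. 253.] 180 [0.5686 0.0233] [0.0355 0.0373] 0.07593712711272971
[347. 266.] 191 [0.5118 0.0184] [0.0347 0.035 ] 0.07603144264006621
[158. 364.] 212 [0.5853 0.4104] [0.077  0.0888] 0.11011932887005461
[176. 395.] 441 [0.5407 0.4193] [0.015  0.0479] 0.10384559904723761
8.5083
```

View pics/s1.png

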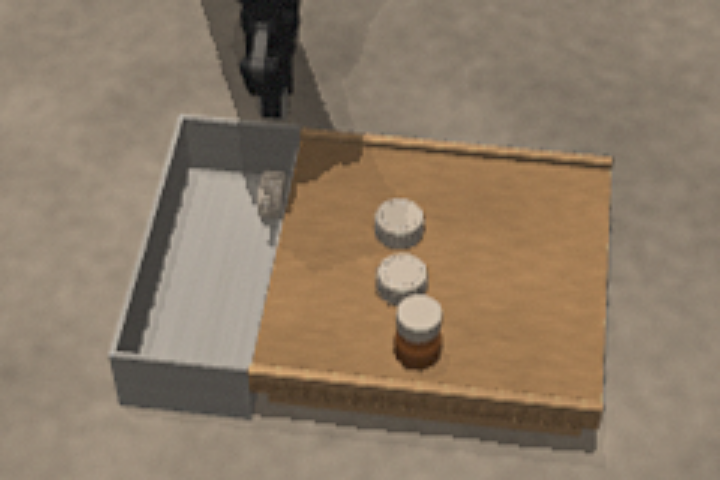

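Cap A is off the board and in the tray, at crop (270,195), and the other two caps and the jar haven't moved. Next I sweep the other two.

```bash
python3 - <<'E'
from sweep import *
np.set_printoptions(precision=4,suppress=True)
for p in [(.5128,.018),(.5700,.0228)]:
    sweep(*tob(np.array(p)),zt=.16)
robot.move_straight(tow((.0,.05),.30),vel=.25)
for n in("scene","side"):
    f=robot.grab_frame(n)
    cv2.imwrite(f"pics/{n}2.png",cv2.resize(f["image"][140:300,200:440,::-1] if n=="scene" else f["image"][170:370,220:460,::-1],None,fx=3,fy=3) if n=="scene" else cv2.resize(f["image"][170:370,220:460,::-1],None,fx=3,fy=3))
    for x in blobs(f): print(*x)
print(robot.sense()["t"])
E
```

```text
t 11.725 F [ 0.2207  0.1996 -0.6535] [ 0.505  -0.086   0.0711] 0.2458838600717026
t 15.8 F [0.6286 0.1315 0.2796] [ 0.5615 -0.0902  0.0711] 0.24951868608154082
[184.  45.] 339 [-0.1975 -0.4993] [0.0619 0.1543] 0.07318628266218465
[ 94. 119.] 33 [ 0.2017 -0.6597] [0.009  0.0353] 0.07918297996397572
[277. 180.] 77 [ 0.4122 -0.1206] [0.0234 0.1053] 0.06798634729251626
[244. 234.] 103 [ 0.5721 -0.1808] [0.1709 0.0204] 0.06746550169991003
[509. 228.] 532 [0.579  0.4116] [0.0938 0.0909] 0.11008816412073616
[143. 239.] 54 [ 0.6491 -0.3888] [0.029  0.0522] 0.11917977491782894
[339. 244.] 153 [0.6338 0.0358] [0.032  0.0305] 0.10700858804245032
[500. 252.] 118 [0.6132 0.393 ] [0.0195 0.0342] 0.0813885984912207
[264. 260.] 68 [ 0.6586 -0.127 ] [0.0103 0.0792] 0.06741974559225015
[573. 349.] 47 [0.8398 0.4969] [0.0299 0.0272] 0.06527269599667052
[598. 363.] 39 [0.8633 0.54  ] [0.0329 0.0143] 0.06547692506944175
[596. 377.] 26 [0.8932 0.5281] [0.0206 0.0191] 0.0649330632622063
[411. 140.] 33 [ 0.6315 -0.3719] [0.0495 0.0203] 0.11937515482785972
[297. 232.] 143 [0.6331 0.0377] [0.033  0.0305] 0.105557801924519
[158. 364.] 210 [0.5855 0.4106] [0.0759 0.0888] 0.11017249211171755
[176. 395.] 451 [0.5405 0.4184] [0.0142 0.0461] 0.10392168158435144
17.7417
```

View pics/scene2.png

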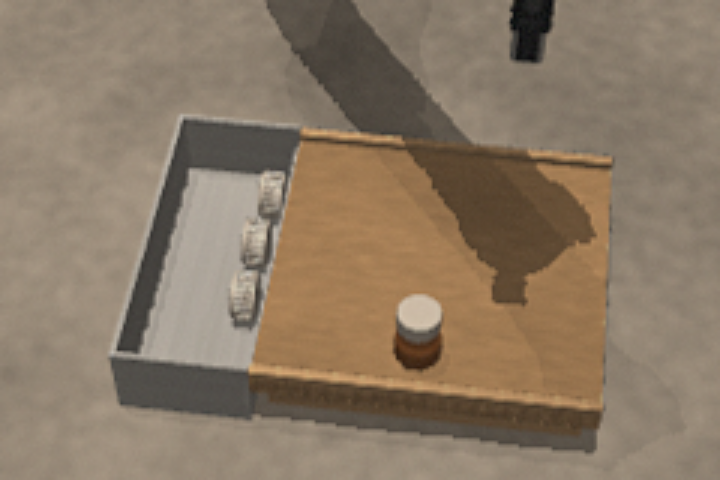

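View pics/side2.png

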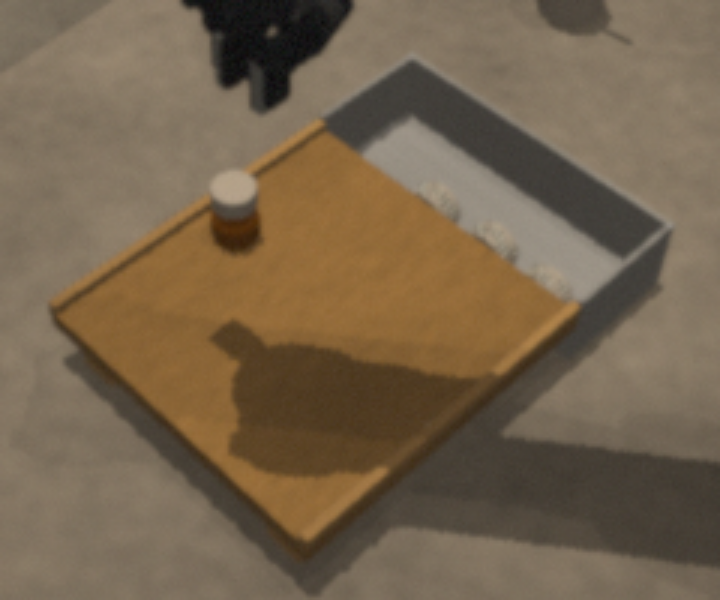

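All three caps are in the tray, standing on edge by the board-side wall at crop (270,195), (255,243) and (243,297). The jar hasn't moved. I'll check that the caps are at rest and inside the limits, then hand in.

```bash
python3 - <<'E'
from sweep import *
np.set_printoptions(precision=4,suppress=True)
for k in range(2):
    f=robot.grab_frame("scene"); X=cloud(f)
    B=np.stack([(X[...,:2]-C)@ex,(X[...,:2]-C)@ey],-1)
    m=(abs(B[...,0])<.118)&(B[...,1]<-.12)&(B[...,1]>-.225)&(X[...,2]>.014)&(X[...,2]<.05)&(f["range_z"]>0)
    n,l,st,c=cv2.connectedComponentsWithStats(m.astype(np.uint8))
    for i in range(1,n):
        if st[i,4]>20: print(k,c[i],B[l==i].min(0),B[l==i].max(0),X[l==i][:,2].max())
    robot.sleep(1.5)
print(robot.sense()["t"])
E
```

```text
0 [285.9423 221.7216] [-0.0997 -0.1618] [ 0.0798 -0.1303] 0.049190030282025676
1 [291.2013 203.6753] [-0.1175 -0.1568] [-0.0301 -0.1301] 0.049108881713518626
1 [285.1241 219.6966] [-0.0484 -0.162 ] [-0.011  -0.1412] 0.04736079570045044
1 [282.7005 237.9594] [-0.0216 -0.1616] [ 0.1045 -0.1302] 0.04973005511271902
20.8417
```

```bash
python3 - <<'E'
from sweep import *
g=lambda:robot.grab_frame("scene")["image"][180:265,240:300].astype(float)
a=np.mean([g() for _ in range(4)],0); robot.sleep(2); b=np.mean([g() for _ in range(4)],0)
old=cv2.imread("pics/scene2.png")[::3,::3,::-1][40:125,40:100].astype(float)
d=abs(a-b).mean(2); print(d.max(),d.mean(), abs(old-b).mean(2).max())
if d.max()<25: print(robot.close_job())
E
```

```text
3.25 0.6883823529411764 53.0
the job is handed in; nothing more can be done
None
```

I swept all three caps off the board into the catch tray and handed the job in about 23 s into the 51 s limit. The caps stand on edge by the board-side wall and were still for the last 2 s. The jar hasn't moved, and the beaker and wash bottle are undisturbed.

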